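Walk a heat sink round square to the assembly fence

ROBOT

A 7-joint arm with a two-finger parallel gripper is mounted at the origin on a cart in front of the work surface, level with it; the furniture and walls round the work are solid. World frame = base frame: x ahead of the robot, y to its left, z up, the work surface at z = 0. Lengths are in m, angles in rad, forces in N, time in s.
With the tool pointing down it reaches from about 0.4 to 0.875 m from the base axis. Payload 19.3 kg.
Tool frame: the origin (TCP) lies between the finger pads; the fingertips stand 17 mm ahead of it and the grasp point (between the pads) lies 2 mm behind it; x points along the fingers, y is the direction in which the jaws open and shut, and the axes are right-handed (so a half turn about x gives the same grasp; the last joint's range is limited). The gripper opens to 85 mm and grips with 20 to 120 N. Pads are 22 mm wide; open, the fingers measure 114 mm over their backs; the gripper's body (76 mm by 85 mm) begins 54 mm behind the grasp point. The pads swing forward as they close: fully open they stand 13 mm farther back than shut.
Start: joints at [1.146, 0.521, -0.036, 1.599, 0.021, 1.021, -0.113], TCP at [0.217, -0.586, 0.248] pointing down, gripper open.
Joint ranges: [-2.91, 2.91], [-0.3, 2.13], [-1.5, 1.42], [0.17, 2.43], [-1.26, 4.41], [0.16, 1.93], [-2.52, 2.52]. Speed limits (rad/s): [1.89, 1.89, 2.39, 2.39, 3.01, 3.01, 3.01].

INTERFACE

Orientations are given as [roll, pitch, yaw] about the fixed x, y, z axes, in that order (R = Rz(yaw) Ry(pitch) Rx(roll)).
In Python, from workcell import bot gives the robot as it stands.
- The arm moves only by the shell command python3 -m creep 'ROWS' [FORCE]. ROWS is JSON, a list of rows, each an object of numbers: "wx", "wy", "wz": the turn, a rotation vector about the tool's x, y, z in degrees; "tx", "ty", "tz": the shift along the tool's x, y, z in m; "claw": the closure, from 0 (fully open) to 1 (shut). A call has 1 to 8 rows; each row is the pose to reach, as a shift and turn from the pose measured when the call began, along the tool's axes at that moment; what a row does not reach only later rows make up. A row lasts 1/10 s, in which the tool goes at most 50 mm and 8.59 degrees, less where a joint would pass 70% of its speed; a pose out of reach is approached as far as the arm can. A call with a gripper value outside its range is refused whole. The fingers move at their own pace and stop on an object; FORCE is the grip in N (left out, the last holds). Time passes only in rows, so rows that repeat a pose let the fingers close. It gives the time, the measured TCP pose, the force and the opening at its end, in the units of the state.
- bot.observe(): the state, without advancing time (a new reading comes with each control period).
- bot.grab_frame(name): name is "side" or "top" or "wrist"; returns the picture (400x640x3 uint8, blue, green, red); there is no depth.
- bot.get_calibration(name): a dict with "fx", "fy", "cx", "cy" (pixels), "dist_coeffs" ([k1, k2, p1, p2, k3] as OpenCV has them; the pictures are not rectified), "R" (3x3) and "t" (3): a world point X has camera coordinates R X + t. Camera axes: x right, y down, z forward; pixel columns grow to the right and rows downward; lengths in m; the calibration is good to about 2 mm. A picture is of the moment at which its call begins: read the wrist's pose just before it. get_calibration takes no time and is no camera call; for the wrist camera it gives the pose at the moment of the call.
- bot.job_done(): hands the job in, once; it reports no verdict.
The state is a dict: "clock": time; "qpos": joint angles; "qd": joint speeds; "joint_efforts": joint torques, N m; "position": TCP position; "tool_rot": TCP orientation; "force": force on the tool from outside, world axes, zero at the start; "moment": the same for the moment, N m; "grip_width": finger opening in m.
Only numpy, scipy, OpenCV 4.12 (cv2) and the standard library are available. Lean on these libraries where they do the work, as an engineer would, in place of code of your own. Each camera call takes 0.05 s, during which the arm holds its last target.

TASK

Using only pushes with the fingertips, walk the heavy finned heat sink round by its corners until a long side faces the steel fence, then push it up so that this long side lies flush against the fence, between its two yellow marks. Either long side will do. Do not grasp, lift or tip the heat sink, do not let it touch the fence until it is nearly square to it, leave the solder spool and the tape roll where they stand, and finish clear of everything.

Things in the scene. Friction and masses are not known exactly. Their poses are not given: they have to be found in the camera images.
- heatsink_center (a point): Centre (24 mm above the bench) of the loose silver finned heat sink, a block 92 (its x) by 140 (its y) by 48 mm tall, about 0.8 kg, the same after a half turn. Fins run along the length; the long sides, facing its +x and -x, are flat walls. It starts flat on the bench between robot and fence, 53 to 90 degrees from square. Pushed near the end of a side it turns; it stops when the push stops.
- fence: Straight steel bar fixed to the bench, 20 mm thick (its x), 260 mm long (its y), 26 mm tall; origin at the middle of its underside. The working face looks to its -x, roughly towards the robot, 10 mm from the origin. Two yellow marks 8 mm wide cross it at y = -90 and +90 mm: the centred heat sink fits between them with 16 mm spare at either end. Low screwed lugs stand behind it.
- spool: Small loose spool of solder wire with black flanges, 49 mm across, 36 mm tall, standing near the +y end of the fence, about 0.23 m left of the fence's middle; origin at the centre of its underside. To be left alone.
- tape: Loose roll of orange tape lying flat, 80 mm across, 12 mm tall, about 0.25 m right of the fence's middle; origin at the centre of its underside. To be left alone.
Things that resemble listed ones, but are neither listed nor needed, are in the scene too. Of the things shaped like the part that bears heatsink_center, the aluminium one is meant.

How it is judged:
On the way, in this order (a step that is already met when the one before it is completed fails the run):
1. the heat sink has been turned until a long side faces the fence, within 17 degrees of square (angle between the y axis of heatsink_center and the y axis of fence, either way round below 0.3 rad), for 0.1 s.
2. the long side rests against the fence, its middle within 6 mm of touching (x of heatsink_center in the frame of fence above -0.062 m), for 0.1 s.
At the end, for the whole second after the job is handed in: The heat sink stands flat and still with a long side along the fence's working face: within 2.5 degrees of parallel, its middle within 4 mm of touching, and lengthwise within 18 mm of the middle between the two yellow marks (angle between the y axis of heatsink_center and the y axis of fence, either way round below 0.045 rad and x of heatsink_center in the frame of fence between -0.06 and -0.05 m and y of heatsink_center in the frame of fence between -0.018 and 0.018 m and height (world z) of heatsink_center below 0.028 m and angle between heatsink_center's own z axis and vertical below 0.05 rad and linear speed of heatsink below 0.01 m/s).
It fails at once if the heat sink is lifted more than 8 mm or tipped more than 9 degrees (height (world z) of heatsink_center above 0.032 m or angle between heatsink_center's own z axis and vertical above 0.15 rad).
It fails at once if the heat sink touches the fence while more than 20 degrees from square (contact force between heatsink and fence above 0.5 N and angle between the y axis of heatsink_center and the y axis of fence, either way round above 0.35 rad).
It fails at once if the solder spool is moved by more than 20 mm (distance of spool from where it was at the start of the episode above 0.02 m).
It fails at once if the tape roll is moved by more than 20 mm (distance of tape from where it was at the start of the episode above 0.02 m).
It also fails if it takes over 72 s, if anything falls off the work surface, if the arm or the gripper's body presses on something with over 40 N, if the wrist force passes 120 N, or if a joint passes its speed limit or range.

## Working session

There is one attempt and no reset: what is moved stays moved. The work goes in short steps, Python scripts to look and compute and a shell command to move; the robot and the scene stay as the last step left them, time stands still between calls to the robot, and variables do not carry over. Pictures are saved under pics/ and viewed, and the job is handed in when it is done.

```bash
ls; mkdir -p pics
python3 - <<'E'
from workcell import bot
import cv2
print(bot.observe())
for n in("top","side"):
    cv2.imwrite(f"pics/{n}0.png",bot.grab_frame(n)); c=bot.get_calibration(n); print(n,c)
E
```

```text
pics
{'clock': 0.0, 'qpos': array([ 1.14584748,  0.52199938, -0.03633196,  1.60001686,  0.02122657,
        1.02112938, -0.11281281]), 'qd': array([-2.05259117e-03,  8.28797189e-04,  6.52585223e-04,  1.00855946e-03,
        8.81256515e-04,  4.73025580e-05, -5.31194335e-04]), 'joint_efforts': array([-2.03723270e-03, -9.27117062e+01,  1.97877780e+00, -3.69928014e+01,
        1.77262130e-02,  8.31952697e-03,  3.34299637e-05]), 'position': array([ 0.21694187, -0.58578547,  0.24773164]), 'tool_rot': array([-1.48034264,  1.56962912,  2.01599408]), 'force': array([-0.16942431, -0.2346442 , -0.11703917]), 'moment': array([-0.04914492,  0.03364848,  0.02602084]), 'grip_width': 0.08537179712604961}
top {'fx': 488.58795474835813, 'fy': 488.58795474835813, 'cx': 323.93797327974397, 'cy': 196.08560314253796, 'dist_coeffs': array([-0.00715446,  0.        ,  0.        ,  0.        ,  0.        ]), 'R': array([[-0.00401233, -0.99990432, -0.01323865],
       [-0.9969433 ,  0.00503271, -0.07796615],
       [ 0.07802532,  0.01288536, -0.9968681 ]]), 't': array([0.01264126, 0.55020914, 1.4343331 ])}
side {'fx': 451.4592790171594, 'fy': 451.4592790171594, 'cx': 315.7094815690721, 'cy': 196.69539784986998, 'dist_coeffs': array([-0.04745269,  0.        ,  0.        ,  0.        ,  0.        ]), 'R': array([[-0.88632298, -0.46305873,  0.00286112],
       [-0.22314663,  0.4216862 , -0.87885512],
       [ 0.40575504, -0.77958794, -0.47708017]]), 't': array([0.48174071, 0.15973483, 0.81648225])}
```

View pics/top0.png

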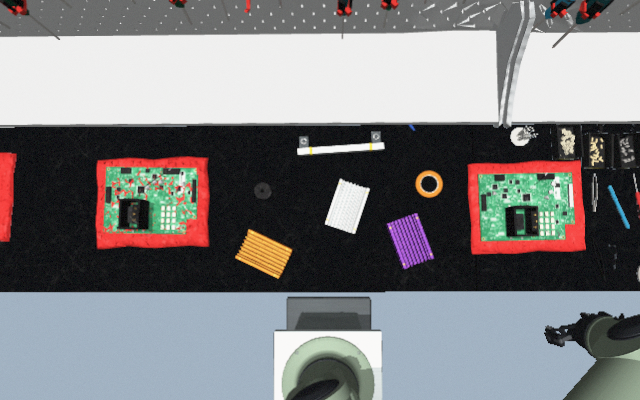

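View pics/side0.png

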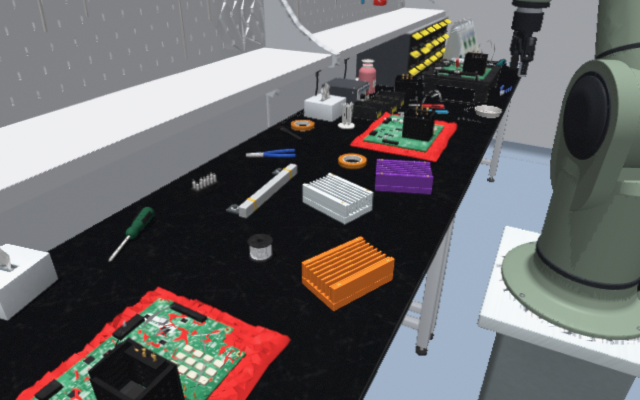

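Three finned blocks appear in the top picture: silver at (347,206), orange at (263,254) and purple at (410,240). The silver one is the aluminium heat sink. The fence is at (340,148), the spool at (263,190) and the tape at (429,183). I'll confirm with an enlarged crop.

```bash
cat > h.py <<'E'
from workcell import bot
import cv2, numpy as np
def ray(name,px,z,c=None):
    c=c or bot.get_calibration(name)
    K=np.array([[c['fx'],0,c['cx']],[0,c['fy'],c['cy']],[0,0,1]])
    p=cv2.undistortPoints(np.array(px,float).reshape(-1,1,2),K,np.array(c['dist_coeffs'])).reshape(-1,2)
    d=np.c_[p,np.ones(len(p))]@c['R']; o=-c['R'].T@c['t']
    s=(z-o[2])/d[:,2]
    return o+s[:,None]*d
def proj(name,P,c=None):
    c=c or bot.get_calibration(name)
    K=np.array([[c['fx'],0,c['cx']],[0,c['fy'],c['cy']],[0,0,1]])
    return cv2.projectPoints(np.array(P,float).reshape(-1,1,3),cv2.Rodrigues(c['R'])[0],c['t'],K,np.array(c['dist_coeffs']))[0].reshape(-1,2)
def crop(im,x,y,w,h,s,fn):
    o=cv2.resize(im[y:y+h,x:x+w],None,fx=s,fy=s,interpolation=cv2.INTER_CUBIC)
    for i in range(0,w,10): cv2.line(o,(i*s,0),(i*s,8 if i%50 else 16),(0,255,255),1)
    for i in range(0,h,10): cv2.line(o,(0,i*s),(8 if i%50 else 16,i*s),(0,255,255),1)
    cv2.imwrite(fn,o)
E
python3 - <<'E'
from h import *
im=cv2.imread("pics/top0.png")
crop(im,290,125,110,120,5,"pics/c1.png");
E
```

```text
(no output)
```

View pics/c1.png

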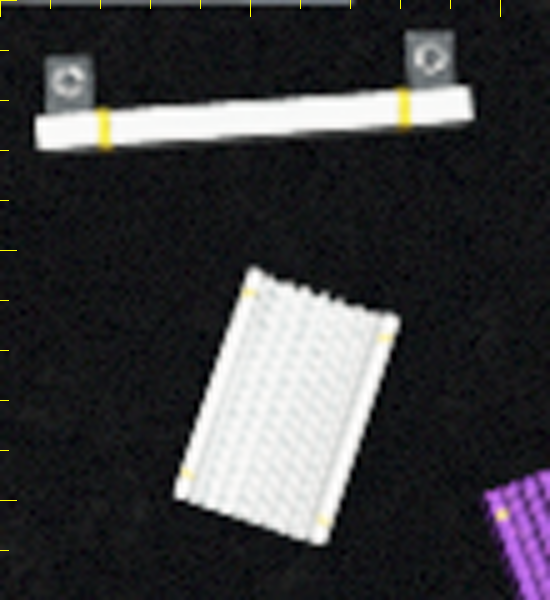

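Silver bare aluminium block confirmed: crop corners (252,267), (399,315), (326,545), (176,498). The fence top runs from (36,133) to (472,103).

Run:
```python
from h import *
o=np.array([290,125])
hs=ray("top",np.array([(252,267),(399,315),(326,545),(176,498)])/5+o,.048)
print(hs.round(4), hs.mean(0).round(4)); d=np.roll(hs,-1,0)-hs; print(np.linalg.norm(d,axis=1), np.degrees(np.arctan2(d[:,1],d[:,0])))
f=ray("top",np.array([(36,115),(471,86),(474,119),(37,151)])/5+o,.026)
print(f.round(4),f.mean(0)); d=np.roll(f,-1,0)-f; print(np.linalg.norm(d,axis=1), np.degrees(np.arctan2(d[:,1],d[:,0])))
m=ray("top",np.array([(105,129),(403,109)])/5+o,.026);print(m,np.degrees(np.arctan2(*(m[0]-m[1])[:2][::-1])),m.mean(0))
print(ray("top",[(263,190),(429,183)],.01))
c=bot.get_calibration("top");print("cam",-c['R'].T@c['t'])
from scipy.spatial.transform import Rotation as R
print(R.from_euler('xyz',bot.observe()['tool_rot']).as_matrix())
```

```text
[[ 0.6    -0.0387  0.048 ]
 [ 0.5712 -0.1245  0.048 ]
 [ 0.4372 -0.0806  0.048 ]
 [ 0.4649  0.0065  0.048 ]] [ 0.5183 -0.0593  0.048 ]
[0.0904841  0.14101659 0.09134331 0.14243472] [-108.51043848  161.86525939   72.38101701  -18.47966233]
[[ 0.6948  0.0896  0.026 ]
 [ 0.7107 -0.1709  0.026 ]
 [ 0.6908 -0.1724  0.026 ]
 [ 0.673   0.089   0.026 ]] [ 0.69234151 -0.04115871  0.026     ]
[0.26100244 0.02002989 0.26202651 0.02179617] [ -86.50763648 -175.66076772   93.87645176    1.59373387]
[[ 0.68609189  0.04828075  0.026     ]
 [ 0.69706758 -0.1300748   0.026     ]] 93.52144048046681 [ 0.69157974 -0.04089703  0.026     ]
[[ 0.57047719  0.19377261  0.01      ]
 [ 0.58897995 -0.30530936  0.01      ]]
cam [ 0.43666374 -0.00861089  1.47290596]
[[-3.91524876e-04  3.47374245e-01 -9.37726496e-01]
 [ 9.35138441e-04 -9.37726030e-01 -3.47374463e-01]
 [-9.99999486e-01 -1.01290984e-03  4.23000583e-05]]
```

```bash
cat >> h.py <<'E'
from scipy.spatial.transform import Rotation as Ro
def go(x,y,z,yaw):
    """yaw: world direction (deg) of tool y; prints tool shift and turn vector (tool pointing straight down)"""
    s=bot.observe(); Rm=Ro.from_euler('xyz',s['tool_rot'])
    a=np.radians(yaw); yt=np.array([np.cos(a),np.sin(a),0]); xt=np.array([0,0,-1.]); zt=np.cross(xt,yt)
    T=Ro.from_matrix(np.c_[xt,yt,zt])
    d=Rm.inv().apply(np.array([x,y,z])-s['position']); w=np.degrees((Rm.inv()*T).as_rotvec())
    ty=Rm.as_matrix()[:,1]
    print('t=%.2f pos'%s['clock'],s['position'].round(4),'yaw %.1f'%np.degrees(np.arctan2(ty[1],ty[0])),'F',s['force'].round(1),'grip %.3f'%s['grip_width'],'SHIFT',d.round(4),'TURN',w.round(2))
E
python3 -c "
from h import *
go(.435,-.12,.2,-86.4)"
```

```text
t=0.10 pos [ 0.217  -0.5858  0.2478] yaw -69.7 F [-0.2 -0.4  0.9] grip 0.085 SHIFT [ 0.0481 -0.361  -0.3662] TURN [1.673e+01 1.000e-02 6.000e-02]
```

```bash
python3 -m creep '[{"ty":-0.03,"tz":-0.03,"claw":1},{"ty":-0.06,"tz":-0.06,"wx":3,"claw":1},{"ty":-0.09,"tz":-0.09,"wx":6,"claw":1},{"ty":-0.12,"tz":-0.12,"wx":9,"claw":1},{"ty":-0.15,"tz":-0.15,"wx":12,"claw":1},{"ty":-0.18,"tz":-0.18,"wx":14,"claw":1},{"ty":-0.21,"tz":-0.21,"wx":16,"claw":1},{"ty":-0.24,"tz":-0.24,"wx":16.7,"claw":1}]' 40
python3 -c "
from h import *
go(.435,-.125,.1,-86.4)"
```

```text
t=0.10 pos [ 0.217  -0.5858  0.2478] yaw -69.7 F [-0.2 -0.4  0.9] grip 0.085 SHIFT [ 0.1481 -0.3562 -0.3645] TURN [1.673e+01 1.000e-02 6.000e-02]$[0]: bad value
```

```bash
python3 -m creep '[{"wx":0,"wy":0,"wz":0,"tx":0,"ty":-0.03,"tz":-0.03,"claw":1},{"wx":3,"wy":0,"wz":0,"tx":0,"ty":-0.06,"tz":-0.06,"claw":1},{"wx":6,"wy":0,"wz":0,"tx":0,"ty":-0.09,"tz":-0.09,"claw":1},{"wx":9,"wy":0,"wz":0,"tx":0,"ty":-0.12,"tz":-0.12,"claw":1},{"wx":12,"wy":0,"wz":0,"tx":0,"ty":-0.15,"tz":-0.15,"claw":1},{"wx":14,"wy":0,"wz":0,"tx":0,"ty":-0.18,"tz":-0.18,"claw":1},{"wx":16,"wy":0,"wz":0,"tx":0,"ty":-0.21,"tz":-0.21,"claw":1},{"wx":16.7,"wy":0,"wz":0,"tx":0,"ty":-0.24,"tz":-0.24,"claw":1}]' 40
python3 -c "
from h import *
go(.435,-.125,.1,-86.4)"
```

```text
clock: 0.9
position: [0.359, -0.2757, 0.248]
tool_rot: [-1.115, 1.57, 2.088]
force: [1.1, -1.0, 0.1]
grip_width: -0.0002
t=0.90 pos [ 0.359  -0.2757  0.248 ] yaw -86.5 F [ 1.1 -1.   0.1] grip -0.000 SHIFT [ 0.1481 -0.1456 -0.0852] TURN [-0.06  0.03  0.05]
```

```bash
python3 -m creep '[{"wx":0,"wy":0,"wz":0,"tx":0.02,"ty":-0.03,"tz":-0.02,"claw":1},{"wx":0,"wy":0,"wz":0,"tx":0.05,"ty":-0.06,"tz":-0.04,"claw":1},{"wx":0,"wy":0,"wz":0,"tx":0.08,"ty":-0.1,"tz":-0.06,"claw":1},{"wx":0,"wy":0,"wz":0,"tx":0.11,"ty":-0.13,"tz":-0.08,"claw":1},{"wx":0,"wy":0,"wz":0,"tx":0.13,"ty":-0.145,"tz":-0.085,"claw":1},{"wx":0,"wy":0,"wz":0,"tx":0.148,"ty":-0.145,"tz":-0.085,"claw":1},{"wx":0,"wy":0,"wz":0,"tx":0.148,"ty":-0.145,"tz":-0.085,"claw":1}]' 40
python3 - <<'E'
from h import *
go(.435,-.125,.03,-86.4)
im=bot.grab_frame("top"); crop(im,260,120,200,150,4,"pics/t2.png")
cv2.imwrite("pics/s2.png",bot.grab_frame("side"))
E
```

```text
clock: 1.6
position: [0.4338, -0.1248, 0.0983]
tool_rot: [-0.452, 1.566, 2.753]
force: [0.5, -0.7, 0.8]
grip_width: 0.0002
t=1.60 pos [ 0.4338 -0.1248  0.0983] yaw -86.4 F [ 0.5 -0.7  0.8] grip 0.000 SHIFT [ 0.0683  0.0004 -0.0015] TURN [0.03 0.23 0.11]
```

View pics/t2.png

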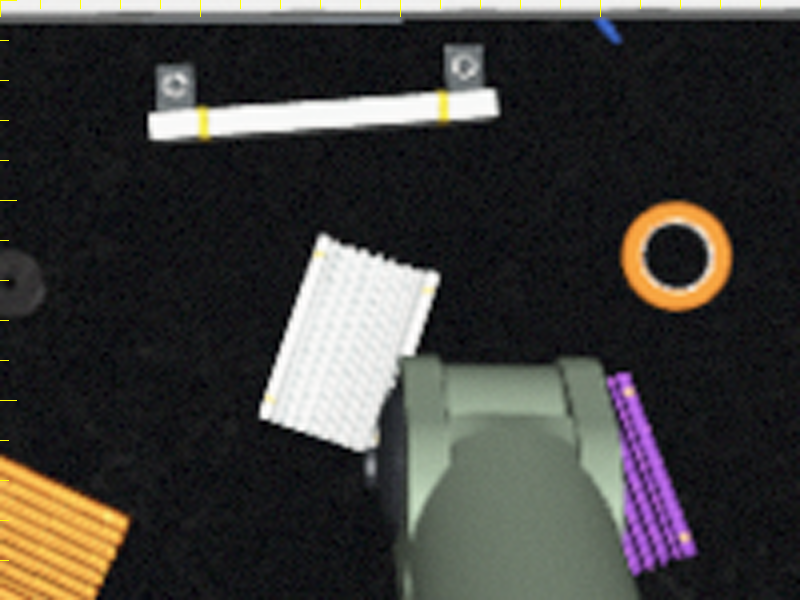

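View pics/s2.png

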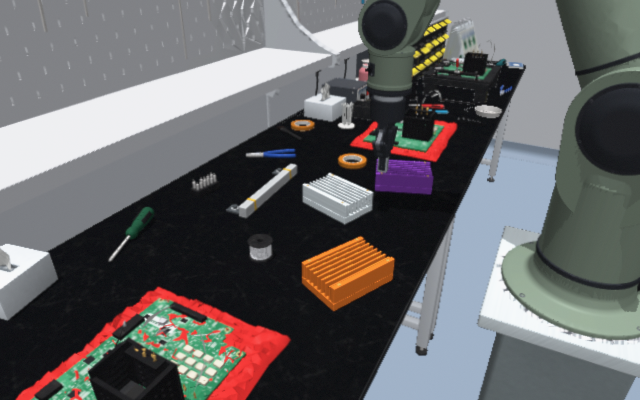

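```bash
python3 -m creep '[{"wx":0,"wy":0,"wz":0,"tx":0.03,"ty":0,"tz":-0.004,"claw":1},{"wx":0,"wy":0,"wz":0,"tx":0.06,"ty":0,"tz":-0.004,"claw":1},{"wx":0,"wy":0,"wz":0,"tx":0.068,"ty":0,"tz":-0.004,"claw":1},{"wx":0,"wy":0,"wz":0,"tx":0.068,"ty":-0.01,"tz":-0.004,"claw":1},{"wx":0,"wy":0,"wz":0,"tx":0.068,"ty":-0.02,"tz":-0.004,"claw":1},{"wx":0,"wy":0,"wz":0,"tx":0.068,"ty":-0.028,"tz":-0.004,"claw":1},{"wx":0,"wy":0,"wz":0,"tx":0.068,"ty":-0.036,"tz":-0.005,"claw":1},{"wx":0,"wy":0,"wz":0,"tx":0.068,"ty":-0.044,"tz":-0.005,"claw":1}]' 40
cat >> h.py <<'E'
def look(tag,x=290,y=120,w=130,h=130,s=5):
    go(0,0,0,-86.4)
    im=bot.grab_frame("top"); cv2.imwrite(f"pics/raw{tag}.png",im); crop(im,x,y,w,h,s-1 if w*s>800 or h*s>600 else s,f"pics/{tag}.png")
E
python3 -c "
from h import *
look('p1')"
```

```text
clock: 2.5
position: [0.4371, -0.0811, 0.033]
tool_rot: [-0.992, 1.57, 2.211]
force: [-1.4, -4.2, 3.0]
grip_width: 0.0
t=2.50 pos [ 0.4371 -0.0811  0.033 ] yaw -86.5 F [-1.4 -4.2  3. ] grip 0.000 SHIFT [ 0.0332 -0.1078  0.4313] TURN [-0.08  0.02  0.03]
```

View pics/p1.png

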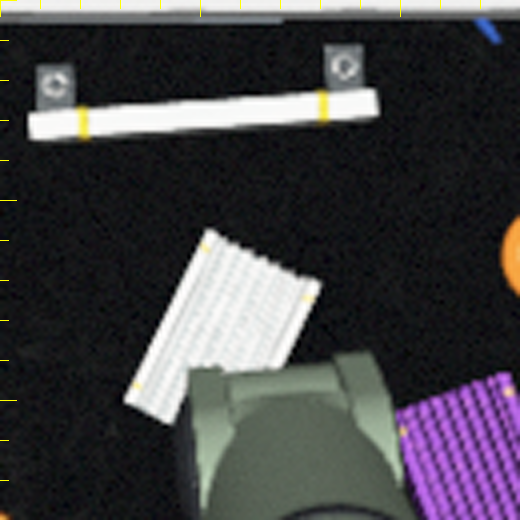

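The heat sink has begun to turn: its left side now runs (210,230)→(125,400) at 4x. I'll continue along the arc.

```bash
cat >> h.py <<'E'
F=np.array([0.692,-0.041]); fy=np.radians(3.6); FX=np.array([np.cos(fy),np.sin(fy)]); FY=np.array([-np.sin(fy),np.cos(fy)])
def pose(A,B,s=4,o=(290,120)):
    """A far-left, B near-left corner of the left long side, crop px"""
    P=ray("top",np.array([A,B])/s+np.array(o),.048)[:,:2]; d=P[0]-P[1]; L=np.linalg.norm(d); u=d/L; r=np.array([u[1],-u[0]])
    c=P.mean(0)+.046*r; ang=np.degrees(np.arctan2(u[1],u[0]))
    print('L %.3f'%L,'c',c.round(4),'ang %.1f'%ang,'to turn cw %.1f'%(ang+86.4),'in fence',((c-F)@FX).round(4),((c-F)@FY).round(4))
    for sx in(.07,-.07): print('corners L,R',(c+sx*u-.046*r).round(3),(c+sx*u+.046*r).round(3))
E
python3 -c "
from h import *
pose((210,229),(125,402))"
```

```text
L 0.141 c [ 0.5196 -0.0547] ang -26.4 to turn cw 60.0 in fence -0.1729 -0.0028
corners L,R [ 0.603 -0.045] [ 0.562 -0.127]
corners L,R [0.477 0.018] [ 0.436 -0.065]
```

```bash
python3 -m creep '[{"wx":0,"wy":0,"wz":0,"tx":0,"ty":-0.007,"tz":-0.001,"claw":1},{"wx":0,"wy":0,"wz":0,"tx":0,"ty":-0.013,"tz":-0.002,"claw":1},{"wx":0,"wy":0,"wz":0,"tx":0,"ty":-0.019,"tz":-0.003,"claw":1},{"wx":0,"wy":0,"wz":0,"tx":0,"ty":-0.025,"tz":-0.005,"claw":1},{"wx":0,"wy":0,"wz":0,"tx":0,"ty":-0.03,"tz":-0.007,"claw":1},{"wx":0,"wy":0,"wz":0,"tx":0,"ty":-0.035,"tz":-0.009,"claw":1},{"wx":0,"wy":0,"wz":0,"tx":0,"ty":-0.04,"tz":-0.012,"claw":1},{"wx":0,"wy":0,"wz":0,"tx":0,"ty":-0.045,"tz":-0.015,"claw":1}]' 40
python3 -c "
from h import *
look('p2')"
```

```text
clock: 3.35
position: [0.4493, -0.0335, 0.0328]
tool_rot: [-1.082, 1.569, 2.122]
force: [-2.7, -1.2, 2.5]
grip_width: -0.0
t=3.35 pos [ 0.4493 -0.0335  0.0328] yaw -86.4 F [-2.7 -1.2  2.5] grip -0.000 SHIFT [ 0.0332 -0.0615  0.4463] TURN [-0.01  0.04  0.07]
```

View pics/p2.png

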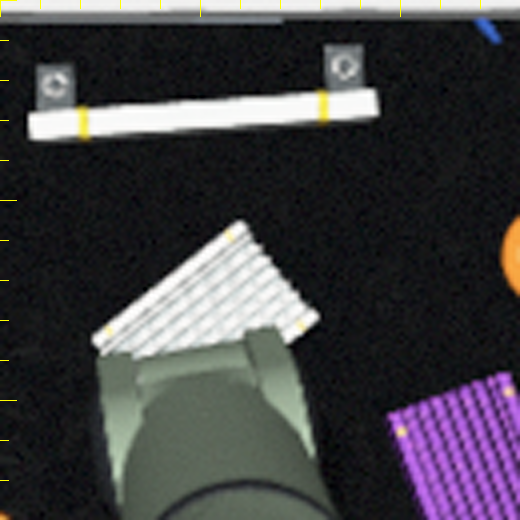

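Turning well: the left side now runs (242,222)→(94,340).

```bash
python3 -c "
from h import *
pose((241,221),(93,339))"
```

```text
L 0.139 c [ 0.53   -0.0418] ang -51.6 to turn cw 34.8 in fence -0.1618 0.0094
corners L,R [ 0.609 -0.068] [ 0.537 -0.125]
corners L,R [0.523 0.042] [ 0.45  -0.015]
```

```bash
python3 -m creep '[{"wx":0,"wy":0,"wz":0,"tx":0,"ty":-0.003,"tz":-0.004,"claw":1},{"wx":0,"wy":0,"wz":0,"tx":0,"ty":-0.006,"tz":-0.008,"claw":1},{"wx":0,"wy":0,"wz":0,"tx":0,"ty":-0.009,"tz":-0.012,"claw":1},{"wx":0,"wy":0,"wz":0,"tx":0,"ty":-0.012,"tz":-0.016,"claw":1},{"wx":0,"wy":0,"wz":0,"tx":0,"ty":-0.014,"tz":-0.02,"claw":1},{"wx":0,"wy":0,"wz":0,"tx":0,"ty":-0.016,"tz":-0.024,"claw":1},{"wx":0,"wy":0,"wz":0,"tx":0,"ty":-0.018,"tz":-0.028,"claw":1}]' 40
python3 -c "
from h import *
look('p3')"
```

```text
clock: 4.1
position: [0.477, -0.0126, 0.0329]
tool_rot: [-1.587, 1.569, 1.619]
force: [-3.4, 0.5, -1.6]
grip_width: 0.0004
t=4.10 pos [ 0.477  -0.0126  0.0329] yaw -86.4 F [-3.4  0.5 -1.6] grip 0.000 SHIFT [ 0.0329 -0.0429  0.4752] TURN [ 0.05 -0.    0.1 ]
```

View pics/p3.png

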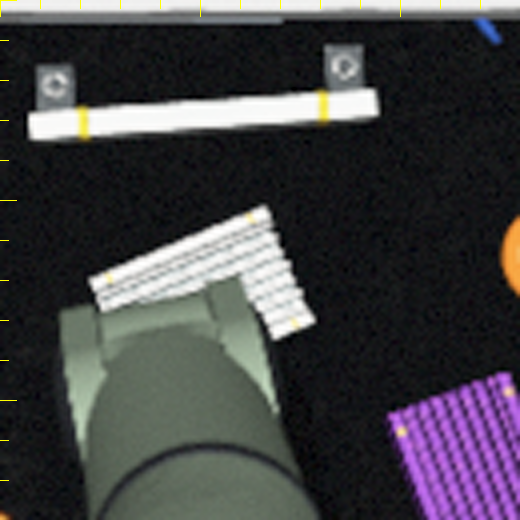

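The top side now runs (267,206)→(90,280).

```bash
python3 -c "
from h import *
pose((267,206),(90,280))"
```

```text
L 0.141 c [ 0.5507 -0.0394] ang -67.5 to turn cw 18.9 in fence -0.141 0.0105
corners L,R [ 0.62  -0.086] [ 0.535 -0.122]
corners L,R [0.566 0.043] [0.481 0.008]
```

```bash
python3 -m creep '[{"wx":0,"wy":0,"wz":0,"tx":0,"ty":0,"tz":-0.004,"claw":1},{"wx":0,"wy":0,"wz":0,"tx":0,"ty":0,"tz":-0.008,"claw":1},{"wx":0,"wy":0,"wz":0,"tx":0,"ty":0,"tz":-0.012,"claw":1},{"wx":0,"wy":0,"wz":0,"tx":0,"ty":0,"tz":-0.016,"claw":1},{"wx":0,"wy":0,"wz":0,"tx":0,"ty":0,"tz":-0.02,"claw":1},{"wx":0,"wy":0,"wz":0,"tx":0,"ty":0,"tz":-0.024,"claw":1},{"wx":0,"wy":0,"wz":0,"tx":0,"ty":0,"tz":-0.028,"claw":1}]' 40
python3 -c "
from h import *
look('p4')"
```

```text
clock: 4.85
position: [0.506, -0.0104, 0.0329]
tool_rot: [-1.952, 1.569, 1.254]
force: [-4.0, 0.7, -0.5]
grip_width: -0.0001
t=4.85 pos [ 0.506  -0.0104  0.0329] yaw -86.3 F [-4.   0.7 -0.5] grip -0.000 SHIFT [ 0.0326 -0.0426  0.5043] TURN [ 0.06 -0.05  0.12]
```

View pics/p4.png

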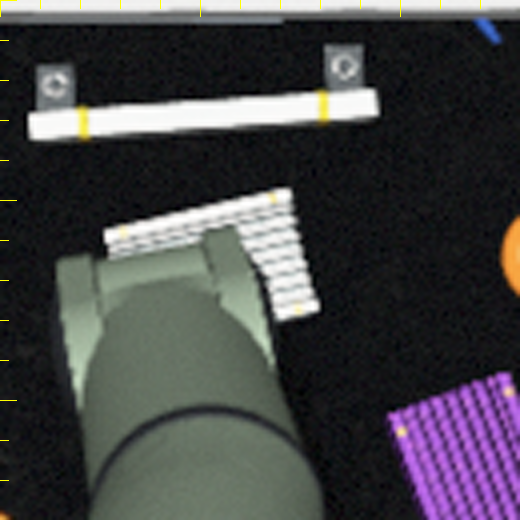

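The top side now runs (290,188)→(105,231).

```bash
python3 -c "
from h import *
pose((290,188),(105,231))"
```

```text
L 0.139 c [ 0.5729 -0.046 ] ang -77.2 to turn cw 9.2 in fence -0.1191 0.0024
corners L,R [ 0.633 -0.104] [ 0.544 -0.125]
corners L,R [0.602 0.032] [0.513 0.012]
```

```bash
python3 -m creep '[{"wx":0,"wy":0,"wz":0,"tx":0,"ty":0,"tz":0.015,"claw":1},{"wx":0,"wy":0,"wz":0,"tx":0,"ty":0.01,"tz":0.034,"claw":1},{"wx":0,"wy":0,"wz":0,"tx":0.004,"ty":0.03,"tz":0.034,"claw":0.3},{"wx":0,"wy":0,"wz":0,"tx":0.005,"ty":0.041,"tz":0.034,"claw":0},{"wx":0,"wy":0,"wz":0,"tx":0.005,"ty":0.041,"tz":0.034,"claw":0},{"wx":0,"wy":0,"wz":0,"tx":0.005,"ty":0.041,"tz":0.034,"claw":0},{"wx":0,"wy":0,"wz":0,"tx":0.005,"ty":0.041,"tz":0.034,"claw":0},{"wx":0,"wy":0,"wz":0,"tx":0.005,"ty":0.041,"tz":0.034,"claw":0}]' 40
python3 -c "
from h import *
look('p5'); cv2.imwrite('pics/s5.png',cv2.resize(bot.grab_frame('side')[120:260,200:420],None,fx=3,fy=3)); go(.52,-.05,.028,-86.4)"
```

```text
clock: 5.7
position: [0.4757, -0.0527, 0.0279]
tool_rot: [-2.279, 1.568, 0.928]
force: [-0.7, 0.0, -0.1]
grip_width: 0.0847
t=5.70 pos [ 0.4757 -0.0527  0.0279] yaw -86.3 F [-0.7  0.  -0.1] grip 0.085 SHIFT [ 0.0272 -0.0833  0.4713] TURN [ 0.11 -0.11  0.13]
t=5.80 pos [ 0.4756 -0.0529  0.0279] yaw -86.3 F [-0.2  0.  -0.4] grip 0.085 SHIFT [-0.     -0.     -0.0445] TURN [ 0.1  -0.1   0.13]
```

View pics/p5.png

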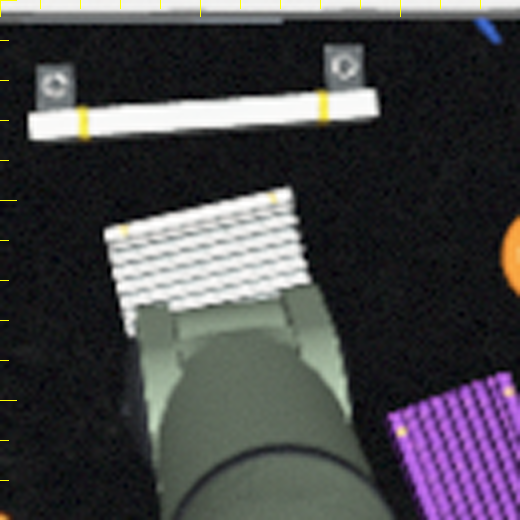

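View pics/s5.png

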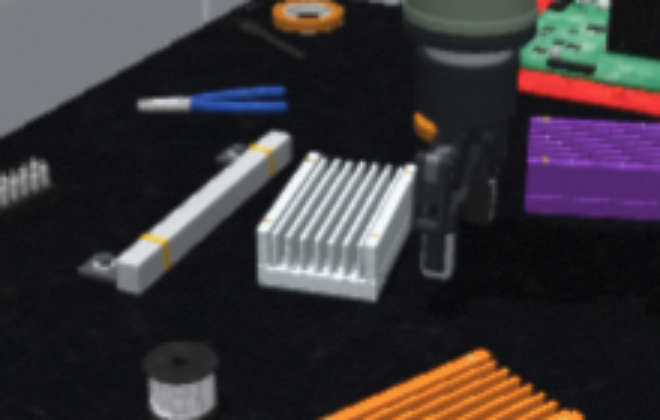

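```bash
python3 -m creep '[{"wx":0,"wy":0,"wz":0,"tx":0,"ty":0,"tz":-0.014,"claw":0},{"wx":0,"wy":0,"wz":0,"tx":0,"ty":0,"tz":-0.022,"claw":0},{"wx":0,"wy":0,"wz":0,"tx":0,"ty":0,"tz":-0.03,"claw":0},{"wx":0,"wy":0,"wz":0,"tx":0,"ty":0,"tz":-0.038,"claw":0},{"wx":0,"wy":0,"wz":0,"tx":0,"ty":0,"tz":-0.046,"claw":0},{"wx":0,"wy":0,"wz":0,"tx":0,"ty":0,"tz":-0.054,"claw":0},{"wx":0,"wy":0,"wz":0,"tx":0,"ty":0,"tz":-0.062,"claw":0},{"wx":0,"wy":0,"wz":0,"tx":0,"ty":0,"tz":-0.07,"claw":0}]' 40
python3 -c "
from h import *
look('p6')"
```

```text
clock: 6.6
position: [0.5449, -0.0485, 0.0278]
tool_rot: [-1.404, 1.569, 1.802]
force: [-6.2, 0.2, 2.6]
grip_width: 0.0853
t=6.60 pos [ 0.5449 -0.0485  0.0278] yaw -86.3 F [-6.2  0.2  2.6] grip 0.085 SHIFT [ 0.0282 -0.0834  0.5407] TURN [0.09 0.02 0.12]
```

View pics/p6.png

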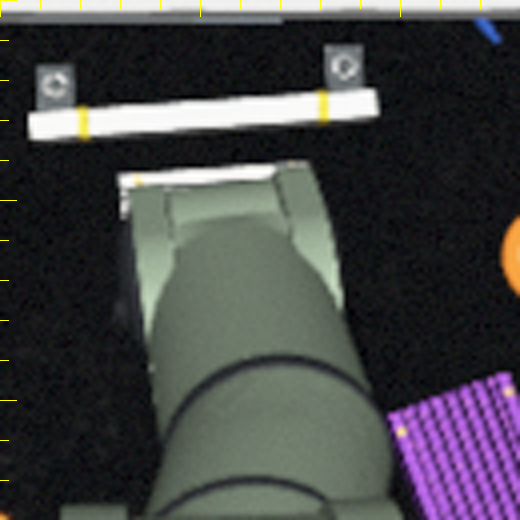

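```bash
python3 -c "
from h import *
pose((307,161),(119,176))"
```

```text
L 0.139 c [ 0.6022 -0.0508] ang -85.7 to turn cw 0.7 in fence -0.0903 -0.0041
corners L,R [ 0.653 -0.117] [ 0.562 -0.124]
corners L,R [0.643 0.022] [0.551 0.016]
```

```bash
python3 -m creep '[{"wx":0,"wy":0,"wz":0,"tx":0,"ty":0,"tz":-0.006,"claw":0},{"wx":0,"wy":0,"wz":0,"tx":0,"ty":0,"tz":-0.012,"claw":0},{"wx":0,"wy":0,"wz":0,"tx":0,"ty":0,"tz":-0.017,"claw":0},{"wx":0,"wy":0,"wz":0,"tx":0,"ty":0,"tz":-0.021,"claw":0},{"wx":0,"wy":0,"wz":0,"tx":0,"ty":0,"tz":-0.025,"claw":0},{"wx":0,"wy":0,"wz":0,"tx":0,"ty":0,"tz":-0.028,"claw":0},{"wx":0,"wy":0,"wz":0,"tx":0,"ty":0,"tz":-0.03,"claw":0}]' 40
python3 -m creep '[{"wx":0,"wy":0,"wz":0,"tx":0,"ty":0,"tz":-0.0015,"claw":0},{"wx":0,"wy":0,"wz":0,"tx":0,"ty":0,"tz":-0.003,"claw":0}]' 40
```

```text
clock: 7.35
position: [0.5766, -0.0464, 0.0279]
tool_rot: [-2.137, 1.568, 1.069]
force: [-3.2, 1.4, -2.5]
grip_width: 0.0853
clock: 7.55
position: [0.5795, -0.0462, 0.0279]
tool_rot: [-2.052, 1.568, 1.154]
force: [-3.9, -0.3, -2.0]
grip_width: 0.0854
```

```bash
python3 -m creep '[{"wx":0,"wy":0,"wz":0,"tx":0,"ty":0,"tz":-0.0015,"claw":0},{"wx":0,"wy":0,"wz":0,"tx":0,"ty":0,"tz":-0.003,"claw":0}]' 40
python3 -c "
from h import *
look('p7'); cv2.imwrite('pics/s7.png',cv2.resize(bot.grab_frame('side')[120:260,200:420],None,fx=3,fy=3))"
```

```text
clock: 7.75
position: [0.5797, -0.0461, 0.0277]
tool_rot: [-0.433, 1.565, 2.773]
force: [-28.7, 1.1, 19.6]
grip_width: 0.0855
t=7.75 pos [ 0.5797 -0.0461  0.0277] yaw -86.3 F [-28.7   1.1  19.6] grip 0.085 SHIFT [ 0.0307 -0.083   0.5754] TURN [0.07 0.28 0.13]
```

View pics/s7.png

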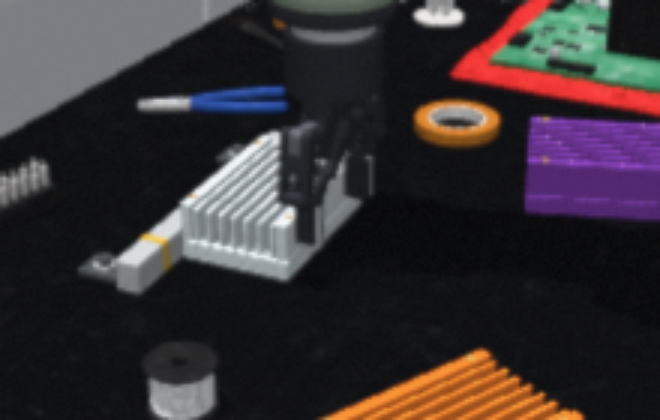

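View pics/p7.png

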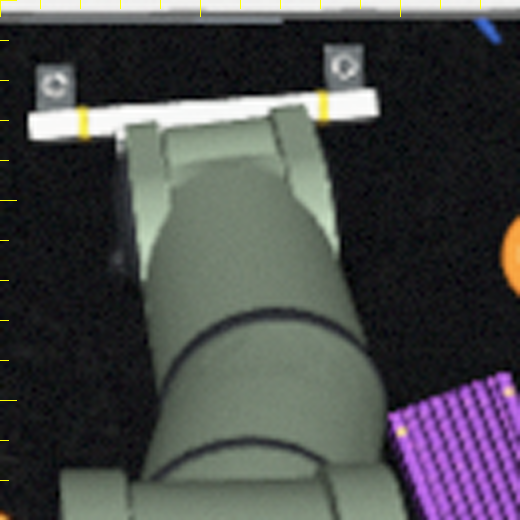

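It's seated: 29 N against the fence. I'll back straight off, then rise and check.

```bash
python3 -m creep '[{"wx":0,"wy":0,"wz":0,"tx":0,"ty":0,"tz":0.004,"claw":0},{"wx":0,"wy":0,"wz":0,"tx":0,"ty":0,"tz":0.015,"claw":0},{"wx":0,"wy":0,"wz":0,"tx":0,"ty":0,"tz":0.04,"claw":0},{"wx":0,"wy":0,"wz":0,"tx":-0.03,"ty":0,"tz":0.07,"claw":0},{"wx":0,"wy":0,"wz":0,"tx":-0.07,"ty":0,"tz":0.1,"claw":0},{"wx":0,"wy":0,"wz":0,"tx":-0.11,"ty":0,"tz":0.12,"claw":0},{"wx":0,"wy":0,"wz":0,"tx":-0.15,"ty":0,"tz":0.13,"claw":0},{"wx":0,"wy":0,"wz":0,"tx":-0.15,"ty":0,"tz":0.13,"claw":0}]' 40
python3 -c "
from h import *
look('p8',290,130,120,80,6); cv2.imwrite('pics/s8.png',cv2.resize(bot.grab_frame('side')[120:260,200:420],None,fx=3,fy=3))"
```

```text
clock: 8.65
position: [0.4515, -0.0552, 0.1827]
tool_rot: [-2.753, 1.568, 0.451]
force: [0.5, -0.4, -0.6]
grip_width: 0.0858
t=8.65 pos [ 0.4515 -0.0552  0.1827] yaw -86.4 F [ 0.5 -0.4 -0.6] grip 0.086 SHIFT [ 0.1816 -0.0834  0.4476] TURN [ 0.02 -0.16  0.07]
```

View pics/p8.png

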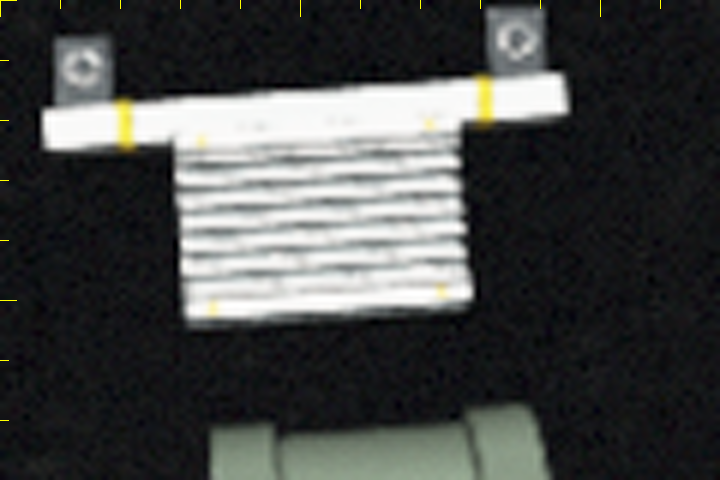

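View pics/s8.png

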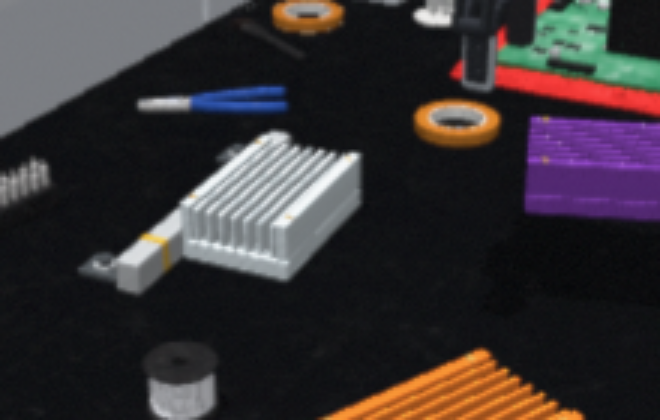

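```bash
python3 -c "
from h import *
o=np.array([290,130])
d=ray('top',np.array([(200,141),(430,124),(441,292),(212,308)])/6+o,.048)[:,:2]
c=d.mean(0); m=ray('top',np.array([(125,125),(485,100)])/6+o,.026)[:,:2]; print(m)
f=ray('top',np.array([(44,128),(567,94)])/6+o,.026)[:,:2]; print('fence c',m.mean(0),f.mean(0))
for a in (m,f,d[:2],d[3:1:-1]): v=a[0]-a[1]; print(np.degrees(np.arctan2(v[1],v[0])))
for Fc in (m.mean(0),f.mean(0)): print((c-Fc)@FX,(c-Fc)@FY)
print(c,np.linalg.norm(np.diff(d,axis=0),axis=1))
P=ray('top',np.array([(177,150),(462,130),(470,297),(186,319)])/6+o,.048)[:,:2];print(P,P.mean(0),(P.mean(0)-F)@FY)
"
```

```text
[[ 0.68599421  0.0487801 ]
 [ 0.69746644 -0.13077662]]
fence c [ 0.69173033 -0.04099826] [ 0.69248656 -0.04120533]
93.65577036322685
93.3998149062536
93.91634190235584
93.70721822898628
-0.05551177720585724 -0.0034101262201177034
-0.05625351517350039 -0.00315597453253134
[ 0.63654222 -0.04788727] [0.11316929 0.08307384 0.11212804]
[[ 0.66964052  0.02239281]
 [ 0.67869097 -0.11747557]
 [ 0.59627855 -0.12047564]
 [ 0.58622702  0.01826912]] [ 0.63270926 -0.04932232] -0.004583001900088082
```

The heat sink centre measures x ≈ -0.056 m and y ≈ -0.004 m in the fence frame, with the angle within about 0.5°. The gripper is clear, so I'm handing in.

```bash
python3 -c "
from h import *
b=bot.grab_frame('top'); print(ray('top',[(263,190),(429,183)],.01)[:,:2]); a=cv2.imread('pics/top0.png')
for x,y in((263,190),(429,183)): print(cv2.absdiff(a,b)[y-20:y+20,x-20:x+20].mean())
bot.job_done(); print(bot.observe()['clock'])"
```

```text
[[ 0.57047719  0.19377261]
 [ 0.58897995 -0.30530936]]
4.150833333333333
3.5525
the job is handed in; nothing more can be done
the job is handed in; nothing more can be done
```

The heat sink is flush against the fence between the two yellow marks, and I handed the job in just under 9 s into the 72 s limit. No verdict was reported.

- **What I did:** With the fingers closed, I pushed one end of the heat sink's right long side in four steps, turning it clockwise from about 68° off square to about 9°. I then opened the fingers and pushed it up with both fingertips on that side until it met the fence at about 29 N. After that I backed straight off and rose clear.
- **Final position (top camera, fence frame):** The centre is at x ≈ -0.056 m, where just touching is -0.056 m. It sits about 3–5 mm off the middle lengthwise, with 18 mm allowed. The angle is within about 0.5° of parallel.
- **Other checks:** The side picture shows the heat sink flat on the bench. The picture around the spool and tape roll changed only by about noise level since the start, so neither appears to have moved.
- **Disagreement:** Corner picks on the same final picture put the heat sink centre about 4 mm farther from the fence than its yellow corner dots did. White on white hides the top edge there, so I trusted the dots and the firm contact force.

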